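# Press a three-pin check mark with a hand punch

### The job

Take the marking punch out of its stand and use it to mark the round plate on the anvil: set the die squarely on the middle of the plate and press straight down with a steady force of about 15 N for a good second, feeling for the plate because its height is not known beforehand, so that all three marker pins go in; only the punch may touch the anvil, and never with much more force than that. Lift the punch straight off without sliding it, then stand it upright in the socket of its stand again and let go, leaving the other things on the bench alone.

Things in the scene. Friction and masses are not known exactly. Their poses are not given: they have to be found in the camera images.
- punch: Hand marking punch, 0.11 to 0.21 kg, 88 mm tall, upright in the stand. Origin at the centre of the flat die face (underside), z up its axis. From below: round steel die 32 mm wide, 12 mm high; neck 18 mm wide up to 24 mm; black square handle 22 x 22 mm from 24 to 80 mm, sides along the punch's x and y; domed cap up to 88 mm.
- punch_center (a point): Point on the punch's axis at mid-handle, 52 mm above the die face; axes as the punch. Grasp the handle here or a little higher, across two flat sides.
- punch_face (a point): Centre of the flat round die face, the underside of the punch.
- stand: Fixed grey punch stand, block 66 x 66 x 18 mm with a round socket 38 mm in diameter and 12 mm deep in its top. Origin at the centre of its underside, z up. To the left of the work (beyond y = 0.2 m) stands a tall fixed water bath: come over the work from above it, not from the side.
- stand_floor (a point): Centre of the socket's floor, 6 mm above the bench; the die face rests here when the punch stands in the stand.
- anvil: Fixed marking anvil: square grey base 88 x 88 x 10 mm, conical hub, steel column with a sprung rubber pad and on it a level round aluminium mark plate 44 mm in diameter. Origin at the centre of the base's underside, z up. The column's height setting is unknown: the plate's top lies anywhere from 45 to 65 mm above the bench (not measured; to be felt).
- anvil_axis (a point): Point on the vertical axis of the mark plate, 10 mm above the bench (top of the anvil's base); its x and y are where to press. Under load the pad yields about 1 mm downward for every 6 N and springs back. A force over 24 N damages the plate.
- pin0 (a joint): Marker pin 0 of three, steel, 5 mm in diameter, standing 3 mm above the plate, evenly on a circle of 8 mm radius round its axis. Value in m: 0 = 3 mm proud, 0.003 = flush. Stays where it is pushed. The three together need about 7.5 N to slide in; then the die meets the plate.
- pin1 (a joint): Marker pin 1, as pin0.
- pin2 (a joint): Marker pin 2, as pin0.
- drift_x (a joint): Sideways give of the rubber pad along the anvil's x, m; 0 at rest, 1 mm for every 4 N of side force, springs back. Beyond 2.5 mm the punch is being dragged across.
- drift_y (a joint): The same along the anvil's y.
- mould_stack: Bystander: small stack of steel moulds, 30 x 39 x 22 mm, lying loose between the stand and the anvil. Origin at the centre of its underside.
- cassette: Bystander: loose embedding cassette with a wax block, 40 x 28 x 11 mm. Origin at the centre of its underside.
- wax_block: Bystander: loose white block of paraffin, 32 x 44 x 18 mm. Origin at the centre of its underside.
Things that resemble listed ones, but are neither listed nor needed, are in the scene too. Several things have the shape of the anvil; the one meant has the colours described above.

How it is judged:
By the outcome, as a careful person would: the job done as asked, in the order asked, and still so for the second after the job is handed in, with the robot touching nothing.
It also fails if it takes over 67 s, if anything falls off the work surface, if the arm or the gripper's body presses on something with over 40 N, if the wrist force passes 120 N, or if a joint passes its speed limit or range.

### The arm

A 6-joint arm with a two-finger parallel gripper is mounted at the origin on a cart in front of the work surface, level with it; the furniture and walls round the work are solid. World frame = base frame: x ahead of the robot, y to its left, z up, the work surface at z = 0. Lengths are in m, angles in degrees, forces in N, time in s.
With the tool pointing down it reaches from about 0.4 to 0.825 m from the base axis. Payload 7 kg.
Tool frame: the origin (TCP) lies between the finger pads; the fingertips stand 19 mm ahead of it and the grasp point (between the pads) is the TCP; z points along the fingers, y is the line along which they close (so a half turn about z gives the same grasp; the last joint's range is limited). The gripper opens to 88 mm and grips with 3 to 60 N. Pads are 19 mm wide; open, the fingers measure 130 mm over their backs; the gripper's body (78 mm by 193 mm) begins 47 mm behind the grasp point.
Start: joints at [89.273, 20.546, 0.682, 0, -70.136, -16.507], TCP at [0.2, 0.645, 0.246] pointing down, gripper open.
Joint ranges: [-176.03, 176.03], [-82.01, 121.73], [-58.28, 71.71], [-173.87, 95.51], [-174.79, -0.11], [-173.66, 173.66]. Speed limits (degrees/s): [136.94, 136.94, 172.46, 180, 180, 180].

### API

Orientations are given as [roll, pitch, yaw] about the fixed x, y, z axes, in that order (R = Rz(yaw) Ry(pitch) Rx(roll)).
In Python, from plant import get_obs, snapshot, close_job, spot_in, spot_point gives the robot as it stands.
- The arm moves only by the tool play_rows, never from a script. Its argument "plan" is a list of rows, each a list of 6 numbers: the shift along the tool's x, y, z in cm, then the turn, a rotation vector about the tool's x, y, z in degrees. A call has 1 to 20 rows; each row shifts and turns the commanded pose from where the row before left it, along the tool's axes as they then stand; what a row does not reach is not made up. A row lasts 1/12 s, in which the tool goes at most 41.7 mm and 7.16 degrees, less where a joint would pass 70% of its speed; a pose out of reach is approached as far as the arm can. A call is refused whole if a number of a shift passes 4.17 or a number of a turn 7.16, either way. A call with a gripper value outside its range is refused whole. "grip" is the finger opening in cm, from 0 to 8.76, set as the call begins (left out, the last holds). The fingers move at their own pace and stop on an object; the grip force is fixed at half the most. Time passes only in rows, so rows that do not move let the fingers close. It gives the time, the measured TCP pose, the force, the opening and the grip force at its end, in the units of the state.
- get_obs(): the state, without advancing time (a new reading comes with each control period).
- snapshot(name): name is "scene" or "top" or "wrist"; returns a dict with "frame" (400x640x3 uint8, red, green, blue), "fx", "fy", "cx", "cy" (pixels), "position" and "attitude" of the camera in the world. Camera axes: x right, y down, z forward; pixel columns grow to the right and rows downward; lengths in m; the calibration is good to about 2 mm. A picture is of the moment at which its call begins. There is no depth.
- close_job(): hands the job in; it is judged then, once.
Trained networks look in the newest picture that a camera, given by its name, has taken for a name from the list of things; names that differ only in an ending like _2 or _b are one class to them, and where a whole thing is asked for, a point or a joint stands for the part that bears it (a point fixed in the world has none). Each returns a list of dicts, best first, with "score" (0 to 1); they miss things now and then, are a little off and sometimes report something else, mostly with a low value. They report only what shows in the picture. A call takes as long as a camera call. They do not tell look-alikes from the thing itself.
- spot_in(camera, thing): "position" ([x, y, z] in m, in world coordinates, good to about 4 mm: the middle of the surface that is visible of it).
- spot_point(camera, thing): "position" ([x, y, z] in m, in world coordinates, good to about 4 mm: a listed point, or the origin of a listed thing).
The state is a dict: "clock": time; "joint_pos": joint angles; "qvel": joint speeds; "tau": joint torques, N m; "tool_pos": TCP position; "orientation": TCP orientation; "force": force on the tool from outside, world axes, zero at the start; "moment": the same for the moment, N m; "opening": finger opening in m; "gripper_force": force on a finger pad.
Only numpy, scipy, OpenCV 4.12 (cv2) and the standard library are available. Lean on these libraries where they do the work, as an engineer would, in place of code of your own. Each camera call takes 0.05 s, during which the arm holds its last target. There are 200 camera calls.

## Working session

There is one attempt and no reset: what is moved stays moved. The work goes in short steps, Python scripts to look and compute and a tool call to move; the robot and the scene stay as the last step left them, time stands still between calls to the robot, and variables do not carry over. Pictures are saved under pics/ and viewed, at most 12 in all, crops included, and the job is handed in when it is done.

Besides the shell and the picture viewer there is one more tool, called as a command line: name --pt "numbers of a row" for each row, then --argument value for the rest. play_rows: Moves the arm, as the interface text tells. Its arguments: {"type":"object","properties":{"plan":{"type":"array","items":{"type":"array","items":{"type":"number"}}},"grip":{"type":"number"}},"required":["plan"]}

```bash
mkdir -p pics
cat > h.py <<'E'
import numpy as np, cv2
from scipy.spatial.transform import Rotation as R
from plant import get_obs, snapshot, close_job, spot_in, spot_point
def snap(c,f=None):
    s=snapshot(c)
    if f: cv2.imwrite('pics/'+f,s['frame'][:,:,::-1])
    return s
def cam(s):
    a=np.array(s['attitude'],float)
    return (a if a.shape==(3,3) else R.from_euler('xyz',a,degrees=True).as_matrix()),np.array(s['position'])
def px(s,p):
    M,t=cam(s);q=M.T@(np.array(p)-t);return [round(float(s['fx']*q[0]/q[2]+s['cx'])),round(float(s['fy']*q[1]/q[2]+s['cy']))]
def ray(s,u,v,z):
    M,t=cam(s);d=M@np.array([(u-s['cx'])/s['fx'],(v-s['cy'])/s['fy'],1]);return t+d*(z-t[2])/d[2]
E
python3 - <<'E'
from h import *
o=get_obs();print(o)
for c in('scene','top'):
    s=snap(c,c+'1.png');print(c,s['position'],s['attitude'],s['fx'])
    for n in('punch','punch_face','punch_center','stand','stand_floor','anvil','anvil_axis','mould_stack','cassette','wax_block'):
        for d in spot_point(c,n)[:4]:print(n,np.round(d['position'],4),round(d['score'],2),px(s,d['position']))
E
```

```text
{'clock': 0.0, 'joint_pos': array([ 8.92751440e+01,  2.05906709e+01,  6.35223291e-01, -2.25344150e-02,
       -7.01373248e+01, -1.65063517e+01]), 'qvel': array([ 0.06998066, -0.06421105,  0.06805994, -0.01329511,  0.05059505,
        0.01927055]), 'tau': array([ 9.52384798e-04, -5.82716453e+01,  2.93057477e+01,  6.99715421e+00,
        7.24798796e-03, -1.64380212e-04]), 'tool_pos': array([0.19983353, 0.64425732, 0.24463472]), 'orientation': array([ 1.79905031e+02, -6.05053872e-03, -1.72388763e+01]), 'force': array([-0.27674682, -0.3867514 , -0.31698453]), 'moment': array([ 0.00805353, -0.0403816 , -0.04051151]), 'gripper_force': 0.0, 'opening': 0.08764871345742808}
scene [-0.00792672 -0.46585508  0.61892525] [-129.99570579   -0.87802642  -49.96407687] 397.46008308626523
punch [0.5141 0.0933 0.0043] 0.89 [278, 189]
punch_face [0.5122 0.0913 0.0068] 0.56 [278, 189]
punch_center [0.5138 0.0916 0.0591] 0.61 [277, 171]
stand [0.511  0.0933 0.0034] 0.69 [277, 190]
stand_floor [0.5151 0.095  0.0043] 0.85 [278, 188]
anvil [ 0.5082 -0.2016  0.0027] 0.93 [377, 249]
anvil [0.6698 0.1175 0.0013]
[... 734 characters left out ...]
nd_floor [0.514  0.0952 0.0066] 0.74 [237, 209]
stand_floor [0.5139 0.0965 0.0007] 0.62 [237, 210]
anvil [ 0.5021 -0.2026  0.0008] 0.87 [382, 217]
anvil [0.6721 0.1192 0.0032] 0.73 [229, 135]
anvil [0.5137 0.09   0.0592] 0.7 [235, 207]
anvil [ 0.3447 -0.2599 -0.0012] 0.56 [411, 295]
anvil_axis [0.671  0.1176 0.0069] 0.93 [229, 135]
anvil_axis [ 0.5016 -0.2037  0.0103] 0.92 [384, 217]
anvil_axis [ 0.3357 -0.2551  0.0106] 0.89 [410, 300]
mould_stack [ 0.5121 -0.0411 -0.0031] 0.79 [304, 211]
mould_stack [ 0.6101 -0.0543 -0.0008] 0.65 [311, 165]
mould_stack [0.5141 0.0955 0.0027] 0.63 [238, 210]
cassette [ 0.6096 -0.0576  0.0015] 0.73 [312, 165]
wax_block [ 0.4346 -0.0452 -0.0032] 0.8 [305, 249]
```

View pics/scene1.png

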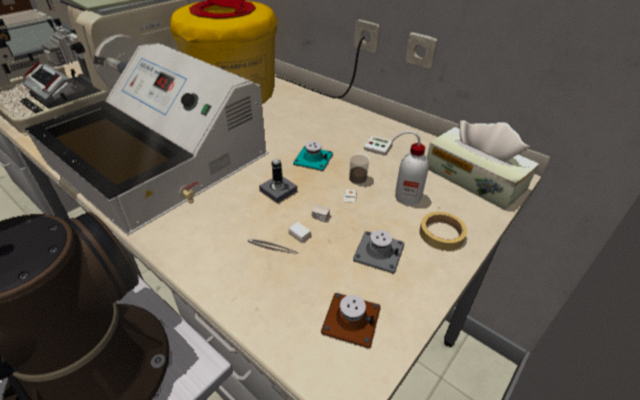

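Run:
```python
import cv2,numpy as np
t=cv2.imread('pics/top1.png');s=cv2.imread('pics/scene1.png')
f=lambda i,x,y,w:cv2.resize(i[max(0,y-w):y+w,max(0,x-w):x+w],(266,266),interpolation=cv2.INTER_CUBIC)
cv2.imwrite('pics/crop1.png',np.vstack([np.hstack([f(t,384,217,45),f(t,410,300,45),f(t,229,135,45)]),np.hstack([f(s,379,240,45),f(s,347,310,45),f(t,237,210,30)])]))
```

```text
(no output)
```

View pics/crop1.png

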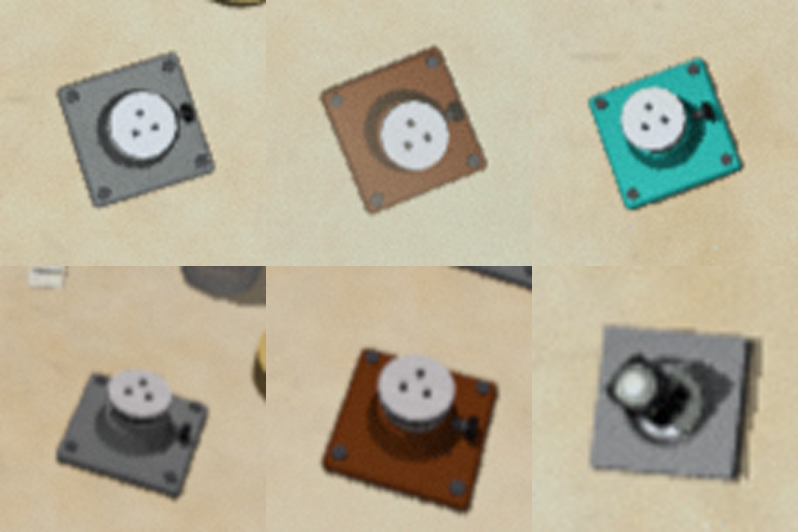

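View pics/top1.png

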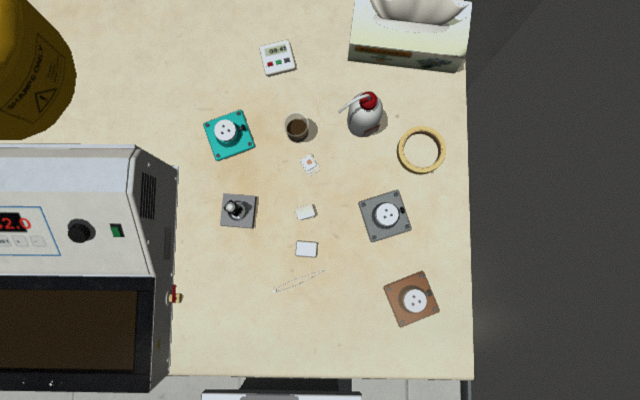

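The anvil candidates in the top view are grey (384,217), brown (410,300) and teal (229,135). The task describes a grey base, so it's the one at (384,217), about (0.505, -0.204); the crop confirms this. The punch stands in its stand at (237,209). I'll go up and over the bath first, then turn so the fingers close along world x.

play_rows --pt "0 0 -4 0 0 0" --pt "0 0 -4 0 0 0" --pt "0 0 -4 0 0 0" --pt "0 0 -4 0 0 0" --pt "2.87 2.71 0 0 0 0" --pt "2.87 2.71 0 0 0 0" --pt "2.87 2.71 0 0 0 0" --pt "2.87 2.71 0 0 0 0" --pt "2.87 2.71 0 0 0 0" --pt "2.87 2.71 0 0 0 0" --pt "2.87 2.71 0 0 0 0" --pt "2.87 2.71 0 0 0 0" --pt "2.87 2.71 0 0 0 0" --pt "2.87 2.71 0 0 0 0" --pt "2.87 2.71 0 0 0 0" --pt "2.87 2.71 0 0 0 0" --pt "2.87 2.71 0 0 0 0" --pt "2.87 2.71 0 0 0 0" --pt "2.87 2.71 0 0 0 0" --pt "2.87 2.71 0 0 0 0" --grip 8.76

```text
clock: 2.77
tool_pos: [0.5106, 0.0925, 0.406]
orientation: [-180.0, -0.0, -17.2]
force: [0.9, 0.7, 0.1]
opening: 0.0876
gripper_force: 0.0
```

play_rows --pt "0 0 0 0 0 6.6" --pt "0 0 0 0 0 6.6" --pt "0 0 0 0 0 6.6" --pt "0 0 0 0 0 6.6" --pt "0 0 0 0 0 6.6" --pt "0 0 0 0 0 6.6" --pt "0 0 0 0 0 6.6" --pt "0 0 0 0 0 6.6" --pt "0 0 0 0 0 6.6" --pt "0 0 0 0 0 6.6" --pt "0 0 0 0 0 6.6" --pt "0 0 0 0 0 0" --pt "0 0 0 0 0 0"

```text
clock: 3.85
tool_pos: [0.5101, 0.0945, 0.4056]
orientation: [-180.0, 0.0, -89.6]
force: [0.7, 0.4, 0.6]
opening: 0.0876
gripper_force: 0.0
```

Run:
```python
from h import *
o=get_obs();print(o['clock'],o['tool_pos'],o['orientation'],o['joint_pos'],o['force'])
s=snap('wrist','w1.png');print(s['position'],s['attitude'],s['fx'])
for n in('punch_center','punch_face','stand_floor'):
    for d in spot_point('wrist',n)[:3]:print(n,np.round(d['position'],4),round(d['score'],2),px(s,d['position']))
```

```text
3.85 [0.51007325 0.09446545 0.40564153] [-1.79990358e+02  7.87351120e-03 -8.96286470e+01] [ 3.21904918e+01  1.87336070e+00 -2.50477621e+00 -1.61120114e-03
 -8.56095187e+01 -3.18190163e+01] [0.66780152 0.38703068 0.55171381]
[0.51112516 0.02981333 0.5445707 ] [ 1.65819976e+02  7.88140643e-02 -1.79670992e+02] 352.56013097903485
punch_center [0.51   0.0972 0.0573] 0.58 [318, 163]
stand_floor [0.5127 0.0958 0.0103] 0.92 [316, 158]
```

View pics/w1.png

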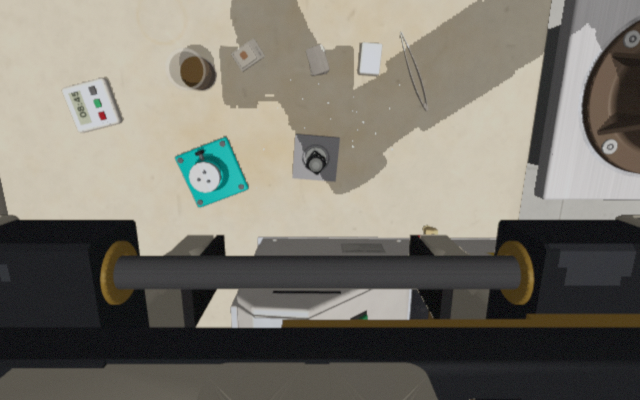

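The wrist view shows the punch cap at (316,160), and the gripper is already over it. I'll go closer to read the handle's yaw.

play_rows --pt "0 0 4 0 0 0" --pt "0 0 4 0 0 0" --pt "0 0 4 0 0 0" --pt "0 0 4 0 0 0" --pt "0 0 2 0 0 0" --pt "0 0 0 0 0 0" --pt "0 0 0 0 0 0"

```text
clock: 4.63
tool_pos: [0.5101, 0.0942, 0.2255]
orientation: [179.9, -0.1, -89.8]
force: [0.3, -0.2, 1.5]
opening: 0.0873
gripper_force: 0.0
```

Run:
```python
from h import *
o=get_obs();print(o['clock'],o['tool_pos'],o['orientation'],o['force'])
s=snap('wrist');f=s['frame'];print(s['position'],s['attitude'])
P=[]
for n in('punch_center','punch_face','stand_floor','stand','punch'):
    for d in spot_point('wrist',n)[:2]:print(n,np.round(d['position'],4),round(d['score'],2),px(s,d['position']))
u,v=px(s,[.512,.094,.05]);print(u,v)
c=f[max(0,v-60):v+60,u-70:u+70,::-1];cv2.imwrite('pics/w2.png',cv2.resize(c,None,fx=5,fy=5,interpolation=cv2.INTER_CUBIC))
```

```text
4.6333 [0.51012035 0.09423488 0.22550355] [ 1.79926138e+02 -8.29709782e-02 -8.97647172e+01] [ 0.28328469 -0.20877526  1.54777632]
[0.51123449 0.02983526 0.36449973] [ 1.65909931e+02 -5.06213531e-03 -1.79804282e+02]
punch_center [0.5106 0.0971 0.0568] 0.62 [317, 191]
punch_face [0.5084 0.0947 0.0089] 0.68 [319, 179]
stand_floor [0.511  0.0937 0.0088] 0.62 [317, 178]
stand [ 5.077e-01  9.790e-02 -4.000e-04] 0.69 [320, 180]
punch [0.5112 0.0959 0.0094] 0.83 [316, 180]
316 186
```

View pics/w2.png

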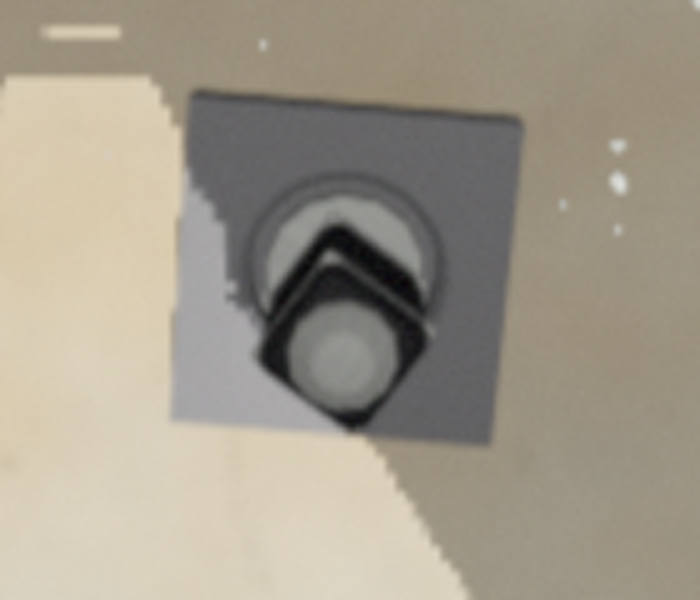

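The crop shows the stand, and the handle turned about 40° with corners at crop (333,258), (430,335), (352,430), (258,352). The cap centre is at (343,353). I'll turn these into world positions.

Run:
```python
from h import *
s=snap('wrist')
g=lambda a,z:np.array([ray(s,246+u/5-.4,126+v/5-.4,z) for u,v in a])[:,:2]
H=g([(333,258),(430,335),(352,430),(258,352)],.08);print('handle',H.round(4).tolist(),H.mean(0))
e=np.diff(np.vstack([H,H[:1]]),axis=0);print(np.linalg.norm(e,axis=1),np.degrees(np.arctan2(e[:,1],e[:,0])))
print('cap',g([(343,353)],.085))
S=g([(192,92),(522,120),(490,443),(172,418)],.018);print('stand',S.mean(0))
e=np.diff(np.vstack([S,S[:1]]),axis=0);print(np.linalg.norm(e,axis=1),np.degrees(np.arctan2(e[:,1],e[:,0])))
```

```text
handle [[0.5159, 0.0817], [0.4998, 0.0946], [0.5127, 0.111], [0.5284, 0.0976]] [0.51421702 0.09620944]
[0.02065734 0.02092547 0.02067204 0.02024951] [ 141.27018413   51.82580802  -40.60365031 -128.16596721]
cap [[0.51420627 0.0965171 ]]
stand [0.51471125 0.09568587]
[0.06486568 0.06615713 0.06542028 0.06636193] [175.34484172  85.77271487  -4.47419558 -94.7071579 ]
```

The cap centre and the handle both come out at (0.5143, 0.0963) and the stand at (0.5147, 0.0957), with sizes matching (21 mm and 66 mm). The handle sides lie at 51° and -39°. I'll turn +39° about tool z, correct the position and go down to just above the cap.

play_rows --pt "0 0 0 0 0 6.5" --pt "0 0 0 0 0 6.5" --pt "0 0 0 0 0 6.5" --pt "0 0 0 0 0 6.5" --pt "0 0 0 0 0 6.5" --pt "0 0 0 0 0 6.6" --pt "-0.43 -0.2 0 0 0 0" --pt "0 0 3 0 0 0" --pt "0 0 3 0 0 0" --pt "0 0 3 0 0 0" --pt "0 0 1 0 0 0" --pt "0 0 0 0 0 0" --pt "0 0 0 0 0 0" --pt "0 0 0 0 0 0"

```text
clock: 6.15
tool_pos: [0.5157, 0.0971, 0.1273]
orientation: [-179.9, 0.1, -128.8]
force: [-0.1, 1.1, 0.4]
opening: 0.0876
gripper_force: 0.0
```

Run:
```python
from h import *
o=get_obs();print(o['clock'],o['tool_pos'],o['orientation'],o['force'])
s=snap('wrist','w3.png')
```

```text
6.15 [0.51567013 0.09714404 0.12733724] [-1.79923457e+02  1.22662405e-01 -1.28846977e+02] [-0.06667865  1.13472391  0.37106056]
```

View pics/w3.png

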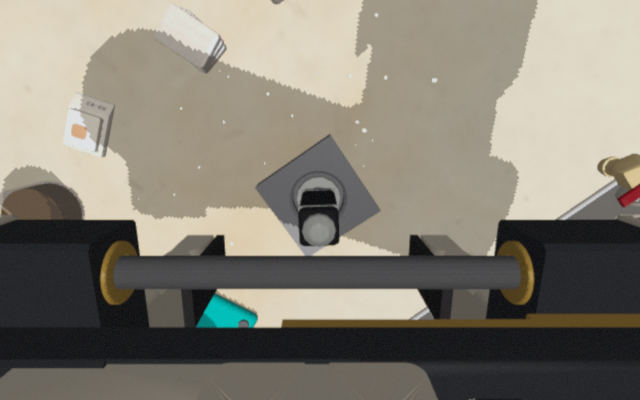

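The handle is squared to the fingers and centred at column 319, with both fingers clear of the stand. Now I'll go down to z=0.064 and close.

play_rows --pt "0.15 0.06 1.5 0 0 0" --pt "0 0 1.5 0 0 0" --pt "0 0 1.5 0 0 0" --pt "0 0 1.2 0 0 0" --pt "0 0 0.6 0 0 0" --pt "0 0 0 0 0 0" --pt "0 0 0 0 0 0"

```text
clock: 6.78
tool_pos: [0.5136, 0.0961, 0.0635]
orientation: [-180.0, 0.1, -128.9]
force: [-0.2, 0.3, 1.0]
opening: 0.0874
gripper_force: 0.0
```

play_rows --pt "0 0 0 0 0 0" --pt "0 0 0 0 0 0" --pt "0 0 0 0 0 0" --pt "0 0 0 0 0 0" --pt "0 0 0 0 0 0" --pt "0 0 0 0 0 0" --pt "0 0 0 0 0 0" --pt "0 0 0 0 0 0" --pt "0 0 0 0 0 0" --pt "0 0 0 0 0 0" --pt "0 0 0 0 0 0" --pt "0 0 0 0 0 0" --grip 1.0

```text
clock: 7.78
tool_pos: [0.513, 0.0958, 0.0625]
orientation: [-180.0, -0.0, -128.9]
force: [0.1, -0.3, -0.3]
opening: 0.0218
gripper_force: 29.9
```

The opening is 21.8 mm at 30 N, so the grasp is good. With the die face at 6 mm, it hangs 56.5 mm below the TCP. I'll lift straight up and carry it to just short of the anvil.

play_rows --pt "0 0 -0.5 0 0 0" --pt "0 0 -1 0 0 0" --pt "0 0 -1.5 0 0 0" --pt "0 0 -2.5 0 0 0" --pt "0 0 -3 0 0 0" --pt "0 0 -3 0 0 0" --pt "0 0 -3 0 0 0" --pt "0 0 -1.5 0 0 0" --pt "0 0 0 0 0 0" --pt "0 0 0 0 0 0"

```text
clock: 8.62
tool_pos: [0.513, 0.096, 0.224]
orientation: [-180.0, 0.2, -128.9]
force: [0.1, -0.2, -2.6]
opening: 0.0222
gripper_force: 29.9
```

play_rows --pt "1 -0.88 0 0 0 0" --pt "1.98 -1.74 0 0 0 0" --pt "1.98 -1.74 0 0 0 0" --pt "1.98 -1.74 0 0 0 0" --pt "1.98 -1.74 0 0 0 0" --pt "1.98 -1.74 0 0 0 0" --pt "1.98 -1.74 0 0 0 0" --pt "1.98 -1.74 0 0 0 0" --pt "1.98 -1.74 0 0 0 0" --pt "1.98 -1.74 0 0 0 0" --pt "1.98 -1.65 0 0 0 0" --pt "0 0 0 0 0 0" --pt "0 0 0 0 0 0" --pt "0 0 0 0 0 0" --pt "0 0 0 0 0 0"

```text
clock: 9.87
tool_pos: [0.5232, -0.18, 0.2219]
orientation: [179.9, -0.0, -128.9]
force: [0.3, -0.2, -2.0]
opening: 0.0219
gripper_force: 29.9
```

Run:
```python
from h import *
o=get_obs();print(o['clock'],o['tool_pos'],o['orientation'],o['force'],o['moment'],o['opening'])
s=snap('wrist','w4.png');print(s['position'],s['attitude'])
for n in('anvil_axis','anvil','pin0','punch_face','punch_center'):
    for d in spot_point('wrist',n)[:2]:print(n,np.round(d['position'],4),round(d['score'],2),px(s,d['position']))
```

```text
9.8667 [ 0.52324819 -0.17998246  0.2218812 ] [ 1.79932786e+02 -3.84551592e-02 -1.28919916e+02] [ 0.32241648 -0.18425605 -1.97518656] [ 0.108794   -0.12449652  0.00565783] 0.021902322410449655
[ 0.48322648 -0.23020685  0.36084868] [ 1.65843954e+02 -7.08118634e-02  1.41037475e+02]
anvil [ 5.056e-01 -2.102e-01 -1.000e-04] 0.72 [311, 143]Traceback (most recent call last):
  File "<stdin>", line 5, in <module>
ValueError: it knows: anvil, anvil_axis, cassette, mould_stack, punch, punch_center, punch_face, stand, stand_floor, wax_block
```

View pics/w4.png

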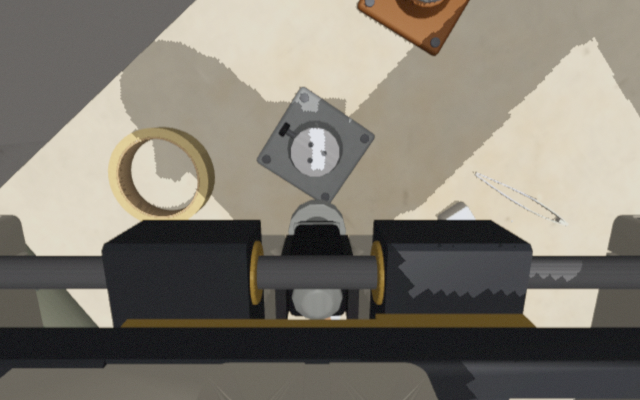

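The wrist view shows the grey anvil with base corners (303,87), (374,136), (325,203), (259,160). The plate centre is near (315,151), and the held die is at (316,~215). I'll compute the anvil axis from the base corners, the plate and the pins.

Run:
```python
from h import *
s=snap('wrist');f=s['frame']
g=lambda a,z:np.array([ray(s,u,v,z) for u,v in a])[:,:2]
B=g([(303,87),(374,136),(325,203),(259,160)],.010);print('base',B.mean(0),np.linalg.norm(np.diff(np.vstack([B,B[:1]]),axis=0),axis=1))
print('holes',g([(304,98),(363,138),(326,196),(266,159)],.01).mean(0))
for z in(.045,.055,.065):print(z,'plate',g([(315,151)],z),'pins',g([(311,144),(323,153),(310,160)],z).mean(0), 'w',np.linalg.norm(np.subtract(*g([(290,151),(341,151)],z))))
for n in('anvil_axis','anvil'):
    for d in spot_point('wrist',n)[:2]:print(n,np.round(d['position'],4),round(d['score'],2))
c=f[70:270,210:430,::-1];cv2.imwrite('pics/w5.png',cv2.resize(c,None,fx=3,fy=3,interpolation=cv2.INTER_CUBIC))
print('die L/R at z',g([(288,215),(343,215)],.2219-.0565+.012),'tcp proj',px(s,[.52325,-.17998,.1774]))
```

```text
base [ 0.50563926 -0.20464929] [0.08305763 0.082979   0.07959659 0.0825016 ]
holes [ 0.50656408 -0.20424914]
0.045 plate [[ 0.50543879 -0.20502371]] pins [ 0.50643327 -0.20426832] w 0.04554621143476838
0.055 plate [[ 0.50474783 -0.20580914]] pins [ 0.50571088 -0.20507762] w 0.0441067384338478
0.065 plate [[ 0.50405688 -0.20659456]] pins [ 0.5049885  -0.20588692] w 0.04266726543292728
anvil [ 0.5054 -0.2088  0.    ] 0.6
die L/R at z [[ 0.52947656 -0.19773439]
 [ 0.50622082 -0.17895902]] tcp proj [317, 232]
```

View pics/w5.png

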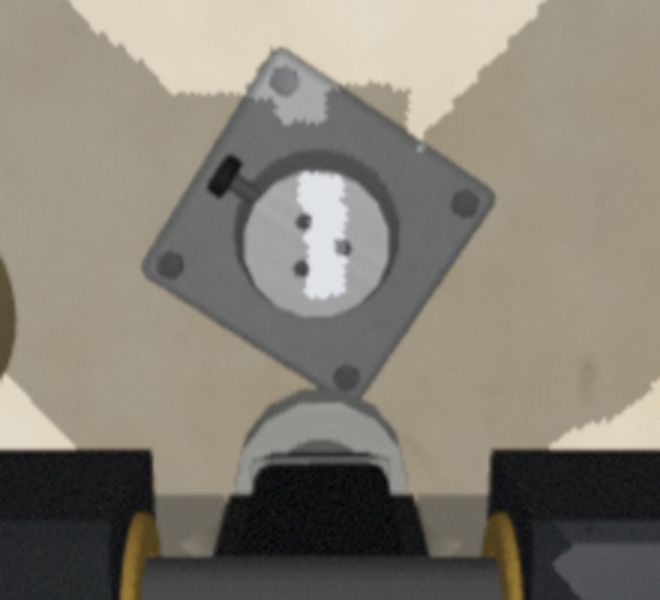

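The die is centred on the TCP column, and the base, holes, plate and pins agree on (0.5057, -0.2047). I'll move over it and down so the die face is at about 80 mm.

play_rows --pt "1 -0.06 0 0 0 0" --pt "1.05 -0.07 0 0 0 0" --pt "1.05 -0.06 0 0 0 0" --pt "0 0 1.5 0 0 0" --pt "0 0 2 0 0 0" --pt "0 0 2 0 0 0" --pt "0 0 1.5 0 0 0" --pt "0 0 1 0 0 0" --pt "0 0 0.5 0 0 0" --pt "0 0 0 0 0 0" --pt "0 0 0 0 0 0" --pt "0 0 0 0 0 0" --pt "0 0 0 0 0 0"

```text
clock: 11.25
tool_pos: [0.5064, -0.2058, 0.1386]
orientation: [-179.9, 0.1, -128.9]
force: [-0.8, 0.3, -1.4]
opening: 0.0218
gripper_force: 29.9
```

Run:
```python
from h import *
o=get_obs();print(o['clock'],o['tool_pos'],o['orientation'],o['force'],o['moment'],o['joint_pos'])
for c in('scene','top'):
    s=snap(c,c+'2.png')
    print(c,px(s,[*o['tool_pos'][:2],o['tool_pos'][2]-.0565]))
    for n in('anvil_axis','punch_face'):
        for d in spot_point(c,n)[:3]:print(n,np.round(d['position'],4),round(d['score'],2))
```

```text
11.25 [ 0.50635833 -0.20575587  0.1385593 ] [-1.79915344e+02  5.13217430e-02 -1.28925835e+02] [-0.84715904  0.27000976 -1.41441278] [ 0.11853036 -0.07197135  0.01576155] [-1.56317039e+00  1.39935244e+01 -2.39377196e+01  1.34353255e-02
 -5.19703267e+01 -3.73709707e+01]
scene [383, 223]
anvil_axis [0.669  0.122  0.0098] 0.96
anvil_axis [ 0.5036 -0.2058  0.0105] 0.85
anvil_axis [ 0.3376 -0.2553  0.0084] 0.8
punch_face [ 0.5039 -0.2072  0.079 ] 0.83
top [390, 211]
anvil_axis [ 0.5046 -0.203   0.0093] 0.75
anvil_axis [ 0.3357 -0.2536  0.0084] 0.67
```

The scene view puts the die face and the anvil axis within 1.5 mm of each other. I'll start feeling for the plate; the baseline force is Fz ≈ -2 N.

play_rows --pt "0 0 0.4 0 0 0" --pt "0 0 0.4 0 0 0" --pt "0 0 0.2 0 0 0" --pt "0 0 0.1 0 0 0" --pt "0 0 0 0 0 0" --pt "0 0 0 0 0 0" --pt "0 0 0 0 0 0"

```text
clock: 12.13
tool_pos: [0.5058, -0.2057, 0.1266]
orientation: [-180.0, 0.0, -128.9]
force: [0.9, 0.9, -0.7]
opening: 0.0219
gripper_force: 29.9
```

play_rows --pt "0 0 0.07 0 0 0" --pt "0 0 0.07 0 0 0" --pt "0 0 0.07 0 0 0" --pt "0 0 0.07 0 0 0" --pt "0 0 0.07 0 0 0" --pt "0 0 0.05 0 0 0" --pt "0 0 0 0 0 0" --pt "0 0 0 0 0 0" --pt "0 0 0 0 0 0"

```text
clock: 12.88
tool_pos: [0.5058, -0.2056, 0.1226]
orientation: [-180.0, -0.0, -128.9]
force: [0.4, 1.3, -2.0]
opening: 0.022
gripper_force: 29.9
```

Face is at about 66 mm with no contact yet. I'll go on in 4 mm steps, checking after each.

play_rows --pt "0 0 0.07 0 0 0" --pt "0 0 0.07 0 0 0" --pt "0 0 0.07 0 0 0" --pt "0 0 0.07 0 0 0" --pt "0 0 0.07 0 0 0" --pt "0 0 0.05 0 0 0" --pt "0 0 0 0 0 0" --pt "0 0 0 0 0 0" --pt "0 0 0 0 0 0"

```text
clock: 13.63
tool_pos: [0.5058, -0.2056, 0.1186]
orientation: [180.0, -0.0, -128.9]
force: [-0.4, 1.2, -1.0]
opening: 0.0219
gripper_force: 29.9
```

play_rows --pt "0 0 0.07 0 0 0" --pt "0 0 0.07 0 0 0" --pt "0 0 0.07 0 0 0" --pt "0 0 0.07 0 0 0" --pt "0 0 0.07 0 0 0" --pt "0 0 0.05 0 0 0" --pt "0 0 0 0 0 0" --pt "0 0 0 0 0 0" --pt "0 0 0 0 0 0"

```text
clock: 14.38
tool_pos: [0.5058, -0.2056, 0.1146]
orientation: [-180.0, 0.0, -128.9]
force: [1.0, 0.1, -2.4]
opening: 0.0224
gripper_force: 29.9
```

play_rows --pt "0 0 0.07 0 0 0" --pt "0 0 0.07 0 0 0" --pt "0 0 0.07 0 0 0" --pt "0 0 0.07 0 0 0" --pt "0 0 0.07 0 0 0" --pt "0 0 0.05 0 0 0" --pt "0 0 0 0 0 0" --pt "0 0 0 0 0 0" --pt "0 0 0 0 0 0"

```text
clock: 15.13
tool_pos: [0.5058, -0.2056, 0.1106]
orientation: [-180.0, 0.0, -128.9]
force: [-0.3, 0.1, -1.0]
opening: 0.0221
gripper_force: 29.9
```

Face at about 54 mm, still free.

play_rows --pt "0 0 0.07 0 0 0" --pt "0 0 0.07 0 0 0" --pt "0 0 0.07 0 0 0" --pt "0 0 0.07 0 0 0" --pt "0 0 0.07 0 0 0" --pt "0 0 0.05 0 0 0" --pt "0 0 0 0 0 0" --pt "0 0 0 0 0 0" --pt "0 0 0 0 0 0"

```text
clock: 15.88
tool_pos: [0.5058, -0.2056, 0.1066]
orientation: [-180.0, 0.0, -128.9]
force: [-0.3, 0.8, -1.4]
opening: 0.0218
gripper_force: 29.9
```

play_rows --pt "0 0 0.07 0 0 0" --pt "0 0 0.07 0 0 0" --pt "0 0 0.07 0 0 0" --pt "0 0 0.07 0 0 0" --pt "0 0 0.07 0 0 0" --pt "0 0 0.05 0 0 0" --pt "0 0 0 0 0 0" --pt "0 0 0 0 0 0" --pt "0 0 0 0 0 0"

```text
clock: 16.63
tool_pos: [0.5061, -0.2057, 0.1032]
orientation: [-179.9, 0.0, -128.9]
force: [-0.1, 0.1, 5.5]
opening: 0.022
gripper_force: 29.9
```

Contact: about 7 N net, so the pins are sliding. I'll use smaller steps now.

play_rows --pt "0 0 0.05 0 0 0" --pt "0 0 0.05 0 0 0" --pt "0 0 0.05 0 0 0" --pt "0 0 0.05 0 0 0" --pt "0 0 0 0 0 0" --pt "0 0 0 0 0 0"

```text
clock: 17.13
tool_pos: [0.5061, -0.2058, 0.1012]
orientation: [-179.9, 0.0, -128.9]
force: [-1.3, 0.7, 6.0]
opening: 0.0221
gripper_force: 29.9
```

play_rows --pt "0 0 0.05 0 0 0" --pt "0 0 0.05 0 0 0" --pt "0 0 0 0 0 0" --pt "0 0 0 0 0 0" --pt "0 0 0 0 0 0"

```text
clock: 17.55
tool_pos: [0.5062, -0.2058, 0.1004]
orientation: [-179.9, 0.0, -128.9]
force: [-1.8, 0.8, 7.8]
opening: 0.0221
gripper_force: 29.9
```

play_rows --pt "0 0 0.05 0 0 0" --pt "0 0 0.05 0 0 0" --pt "0 0 0 0 0 0" --pt "0 0 0 0 0 0" --pt "0 0 0 0 0 0"

```text
clock: 17.97
tool_pos: [0.5064, -0.2059, 0.0999]
orientation: [-179.9, 0.0, -128.9]
force: [-2.2, 0.9, 10.4]
opening: 0.022
gripper_force: 29.9
```

Run:
```python
from h import *
for i in range(4):
    o=get_obs();print(o['clock'],o['tool_pos'],o['force'],o['moment']); snapshot('wrist')
```

```text
17.9667 [ 0.50644143 -0.20588958  0.09987003] [-2.247239    0.85859474 10.40415858] [ 0.53519478  0.8610105  -0.01272064]
18.0167 [ 0.50638815 -0.20587223  0.09986484] [-1.96391978  0.40815155 10.10001966] [ 0.54236239  0.885227   -0.01486047]
18.0667 [ 0.50638126 -0.20589054  0.09985348] [-1.43027118  0.38719312 11.51563144] [ 0.5727362   0.87023908 -0.06204589]
18.1167 [ 0.50642166 -0.20588521  0.09987769] [-1.92446287  0.80620926  9.69595352] [ 0.50287532  0.87438194 -0.04268531]
```

Net force is about 12 N. I'll go 1 mm further to about 15 N and hold.

play_rows --pt "0 0 0.05 0 0 0" --pt "0 0 0.05 0 0 0" --pt "0 0 0 0 0 0" --pt "0 0 0 0 0 0" --pt "0 0 0 0 0 0" --pt "0 0 0 0 0 0"

```text
clock: 18.67
tool_pos: [0.5066, -0.206, 0.0993]
orientation: [-179.9, 0.0, -128.9]
force: [-2.9, 1.1, 13.5]
opening: 0.0221
gripper_force: 29.9
```

Run:
```python
from h import *
F=[]
for i in range(5):
    o=get_obs();F.append(o['force']); snapshot('wrist')
print(o['clock'],o['tool_pos'],o['orientation'],np.mean(F,0))
```

```text
18.8667 [ 0.50659565 -0.20595193  0.0992867 ] [-1.79876056e+02  3.46631159e-02 -1.28889990e+02] [-3.22292299  1.28830406 13.45016538]
```

Net force is about 15 N (13.5 plus the punch's weight) with a small side force. Hold 1.4 s.

play_rows --pt "0 0 0 0 0 0" --pt "0 0 0 0 0 0" --pt "0 0 0 0 0 0" --pt "0 0 0 0 0 0" --pt "0 0 0 0 0 0" --pt "0 0 0 0 0 0" --pt "0 0 0 0 0 0" --pt "0 0 0 0 0 0" --pt "0 0 0 0 0 0" --pt "0 0 0 0 0 0" --pt "0 0 0 0 0 0" --pt "0 0 0 0 0 0" --pt "0 0 0 0 0 0" --pt "0 0 0 0 0 0" --pt "0 0 0 0 0 0" --pt "0 0 0 0 0 0" --pt "0 0 0 0 0 0"

```text
clock: 20.33
tool_pos: [0.5066, -0.2059, 0.0993]
orientation: [-179.9, 0.0, -128.9]
force: [-3.0, 1.9, 13.2]
opening: 0.0219
gripper_force: 29.9
```

play_rows --pt "0 0 -0.05 0 0 0" --pt "0 0 -0.1 0 0 0" --pt "0 0 -0.1 0 0 0" --pt "0 0 -0.15 0 0 0" --pt "0 0 -0.2 0 0 0" --pt "0 0 -0.4 0 0 0" --pt "0 0 -1 0 0 0" --pt "0 0 -2 0 0 0" --pt "0 0 -2.5 0 0 0" --pt "0 0 -2.5 0 0 0" --pt "0 0 -2.5 0 0 0" --pt "0 0 -1 0 0 0" --pt "0 0 0 0 0 0" --pt "0 0 0 0 0 0"

```text
clock: 21.5
tool_pos: [0.5056, -0.2054, 0.2226]
orientation: [-180.0, 0.1, -129.0]
force: [0.0, 0.9, -2.1]
opening: 0.0221
gripper_force: 29.9
```

play_rows --pt "-1 0.05 0 0 0 0" --pt "-1 0.05 0 0 0 0" --pt "-1 0.05 0 0 0 0" --pt "0 0 0 0 0 0" --pt "0 0 0 0 0 0" --pt "0 0 0 0 0 0"

```text
clock: 22.0
tool_pos: [0.5234, -0.181, 0.222]
orientation: [179.9, -0.0, -128.9]
force: [0.2, 0.4, -1.3]
opening: 0.022
gripper_force: 29.9
```

Run:
```python
from h import *
o=get_obs();print(o['clock'],o['tool_pos'],o['orientation'],o['force'])
s=snap('wrist');f=s['frame'];u,v=px(s,[.506,-.205,.045]);print(u,v)
c=f[70:270,210:430,::-1];cv2.imwrite('pics/w6.png',cv2.resize(c,None,fx=3,fy=3,interpolation=cv2.INTER_CUBIC))
```

```text
22.0 [ 0.52342252 -0.18095937  0.22198761] [ 1.79948867e+02 -3.92129006e-02 -1.28891601e+02] [ 0.24953237  0.35789457 -1.2770228 ]
315 153
```

View pics/w6.png

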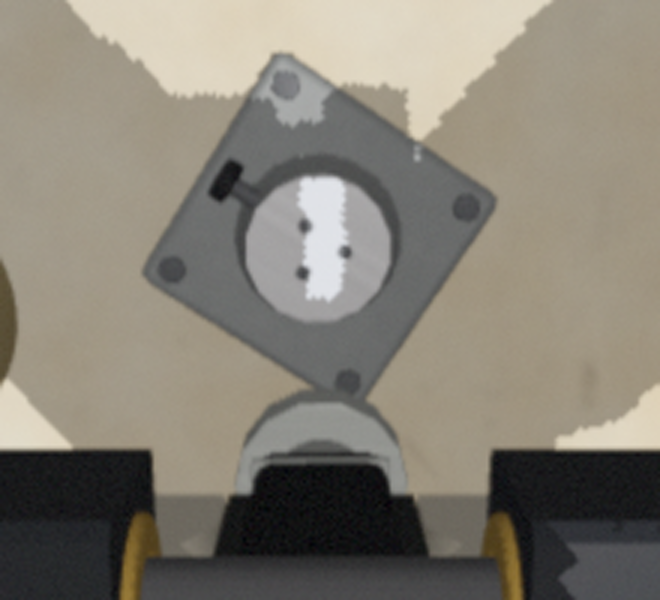

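The pins look flush and the die sits unchanged in the grip. Now back over the stand.

play_rows --pt "-1 0.88 0 0 0 0" --pt "-1.98 1.74 0 0 0 0" --pt "-1.98 1.74 0 0 0 0" --pt "-1.98 1.74 0 0 0 0" --pt "-1.98 1.74 0 0 0 0" --pt "-1.98 1.74 0 0 0 0" --pt "-1.98 1.74 0 0 0 0" --pt "-1.98 1.74 0 0 0 0" --pt "-1.98 1.74 0 0 0 0" --pt "-1.98 1.74 0 0 0 0" --pt "-2.08 1.63 0 0 0 0" --pt "0 0 0 0 0 0" --pt "0 0 0 0 0 0" --pt "0 0 0 0 0 0"

```text
clock: 23.22
tool_pos: [0.5132, 0.0952, 0.2225]
orientation: [180.0, -0.0, -128.9]
force: [0.2, 0.0, -0.6]
opening: 0.0223
gripper_force: 29.9
```

play_rows --pt "0 0 2 0 0 0" --pt "0 0 3 0 0 0" --pt "0 0 3 0 0 0" --pt "0 0 2 0 0 0" --pt "0 0 1.5 0 0 0" --pt "0 0 1 0 0 0" --pt "0 0 0.5 0 0 0" --pt "0 0 0 0 0 0" --pt "0 0 0 0 0 0" --pt "0 0 0 0 0 0" --pt "0 0 0 0 0 0"

```text
clock: 24.13
tool_pos: [0.514, 0.0957, 0.0936]
orientation: [-180.0, 0.1, -128.9]
force: [-0.1, 0.6, -1.2]
opening: 0.0219
gripper_force: 29.9
```

Run:
```python
from h import *
P=[]
for i in range(4):
    o=get_obs();P.append(o['tool_pos']);
    s=snap('wrist')
print(o['clock'],np.mean(P,0),o['orientation'],o['force'])
f=s['frame'];print(px(s,[.5147,.0957,.018]),px(s,[*o['tool_pos'][:2],o['tool_pos'][2]-.0565]))
cv2.imwrite('pics/w7.png',cv2.resize(f[70:270,210:430,::-1],None,fx=3,fy=3,interpolation=cv2.INTER_CUBIC))
```

```text
24.2833 [0.51387096 0.09564228 0.09340247] [-1.79976596e+02  6.23655246e-02 -1.28925395e+02] [-0.18028728  0.02208706 -1.81978682]
[316, 218] [317, 227]
```

View pics/w7.png

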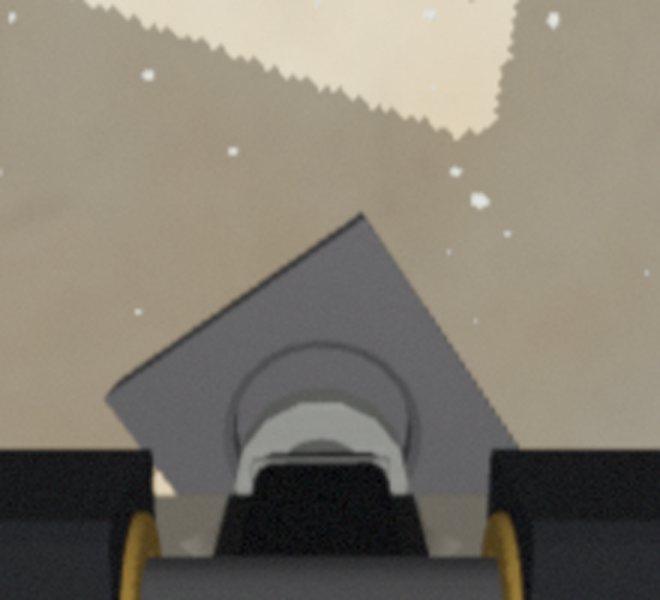

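The die (column 321) is centred over the socket (226–420, centre 323) and about 31 mm above its floor. I'll lower it gently.

play_rows --pt "0 0 0.4 0 0 0" --pt "0 0 0.5 0 0 0" --pt "0 0 0.5 0 0 0" --pt "0 0 0.4 0 0 0" --pt "0 0 0.3 0 0 0" --pt "0 0 0.3 0 0 0" --pt "0 0 0.2 0 0 0" --pt "0 0 0.2 0 0 0" --pt "0 0 0.1 0 0 0" --pt "0 0 0.1 0 0 0" --pt "0 0 0 0 0 0" --pt "0 0 0 0 0 0" --pt "0 0 0 0 0 0"

```text
clock: 25.42
tool_pos: [0.5135, 0.0954, 0.0627]
orientation: [-180.0, 0.0, -128.9]
force: [1.3, 0.2, -1.9]
opening: 0.0219
gripper_force: 29.9
```

play_rows --pt "0 0 0.05 0 0 0" --pt "0 0 0.03 0 0 0" --pt "0 0 0 0 0 0" --pt "0 0 0 0 0 0" --pt "0 0 0 0 0 0"

```text
clock: 25.83
tool_pos: [0.5136, 0.0955, 0.0625]
orientation: [-180.0, 0.0, -128.9]
force: [-3.0, 0.5, 6.3]
opening: 0.022
gripper_force: 29.9
```

It's seated. I'll ease off 0.5 mm, release, then go straight up.

play_rows --pt "0 0 -0.05 0 0 0" --pt "0 0 0 0 0 0" --pt "0 0 0 0 0 0"

```text
clock: 26.08
tool_pos: [0.5136, 0.0955, 0.0625]
orientation: [-180.0, 0.0, -128.9]
force: [-0.8, -0.5, 3.7]
opening: 0.0217
gripper_force: 29.9
```

play_rows --pt "0 0 0 0 0 0" --pt "0 0 0 0 0 0" --pt "0 0 0 0 0 0" --pt "0 0 0 0 0 0" --pt "0 0 0 0 0 0" --pt "0 0 0 0 0 0" --pt "0 0 0 0 0 0" --pt "0 0 0 0 0 0" --pt "0 0 0 0 0 0" --pt "0 0 0 0 0 0" --pt "0 0 0 0 0 0" --pt "0 0 0 0 0 0" --grip 8.76

```text
clock: 27.08
tool_pos: [0.5134, 0.0954, 0.0623]
orientation: [180.0, 0.0, -128.9]
force: [0.6, -0.5, 0.2]
opening: 0.0872
gripper_force: 0.0
```

play_rows --pt "0 0 -0.5 0 0 0" --pt "0 0 -1 0 0 0" --pt "0 0 -2 0 0 0" --pt "0 0 -3 0 0 0" --pt "0 0 -3 0 0 0" --pt "0 0 -3 0 0 0" --pt "0 0 -3 0 0 0" --pt "0 0 -1 0 0 0" --pt "0 0 0 0 0 0" --pt "0 0 0 0 0 0" --pt "0 0 0 0 0 0"

```text
clock: 28.0
tool_pos: [0.5128, 0.0952, 0.2267]
orientation: [180.0, -0.0, -128.9]
force: [-0.4, -0.6, 0.1]
opening: 0.0878
gripper_force: 0.0
```

Run:
```python
from h import *
o=get_obs();print(o['clock'],o['tool_pos'],o['force'])
s=snap('wrist');f=s['frame']
for n in('punch_center','punch_face','punch'):
    for d in spot_point('wrist',n)[:2]:print(n,np.round(d['position'],4),round(d['score'],2))
u,v=px(s,[.514,.0955,.05])
cv2.imwrite('pics/w8.png',cv2.resize(f[v-60:v+60,u-70:u+70,::-1],None,fx=3,fy=3,interpolation=cv2.INTER_CUBIC))
```

```text
28.0 [0.51277283 0.09518236 0.22668119] [-0.40592886 -0.64856527  0.09976749]
punch_center [0.509  0.0926 0.0109] 0.63
punch_center [0.5107 0.0953 0.0578] 0.58
punch_face [0.5089 0.0915 0.0062] 0.71
punch [0.5133 0.0949 0.0106] 0.9
```

View pics/w8.png

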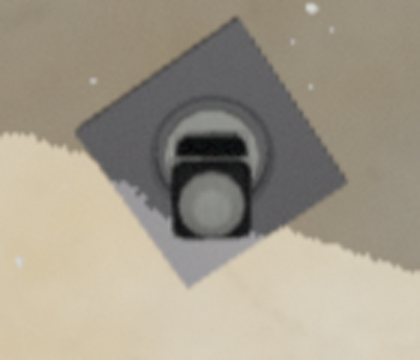

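The punch stands upright in the socket, cap at crop (211,203) and die inside the rim, with the gripper clear. Handing in.

```bash
python3 -c "
from plant import close_job
print(close_job())"
```

```text
the job is handed in; nothing more can be done
None
```

I marked the plate with about 15 N held for over a second and all three pins look flush in the wrist picture; the punch is back upright in its socket, released, and the job was handed in after about 28 s of robot time, with no verdict returned.

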